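# Peel the top tray off a clinging stack and present it

## Task

Two stacks of nested white trays stand on the bench; from the stack whose trays are divided into six compartments, peel off just the top tray: take it by its upright pull rib and raise that corner first, while the opposite corner still sits in the nest, because the trays snap together and a straight pull can bring the whole stack up. Then hold the tray level, centred over the small dark mat, about 20 cm above the bench, and finish there still holding it in the gripper. The rest of the stack must stay standing on the bench where it is, and the other stack and the bystanders are left alone.

Things in the scene. Friction and masses are not known exactly. Their poses are not given: they have to be found in the camera images.
- tray_centre (a point): centre of the wanted top tray: white plastic, 120 x 85 mm over its rim (long side along x, short along y), 22 mm deep, six compartments (2 rows of 3), 50 g. The point is half-way up, 11 mm above the underside; z is the tray's upward normal. Nested, its rim top is 46 mm above the bench; only its 6 mm rim shows above the stack.
- tray_rib (a point): grasp point in the tray's upright pull rib, a plate 8 mm thick, 26 mm long, standing 34 mm above the rim top at the +x, -y corner (46, -28.5 mm from the tray's centre). Its length runs outward at -45 degrees in the tray's axes, so fingers close along the +45 degree diagonal. The point is mid-rib, 22 mm above the rim top, 12 mm below the rib's top, at first 68 mm above the bench; tray's axes.
- tray_far_corner (a point): underside of the tray's rim at the corner opposite the rib (-60 mm along x, +42.5 mm along y from the tray's centre; 5 mm above the centre point): the corner about which the tray tips when it is peeled. Same axes as the tray.
- tray: the same top tray; origin at the centre of its underside.
- stack: the four trays under the wanted one, one loose pile 120 x 85 mm, rim top 40 mm high, 0.45 kg; origin at the centre of its underside, axes as the tray's. Four sprung snap beads near its corners hold the tray above; each lets go with 1 to 2 N after 2 to 4 mm of lift there, all by a tip of 0.25 rad about the far corner. Together they hold about the weight of the pile.
- plain_stack: the other pile of five trays, not wanted: same outline and an identical pull rib at the same corner, but plain wells without dividers; rim top 46 mm high, 0.5 kg; origin at the centre of its underside, axes as the tray's.
- mat: fixed dark rubber hand-over mat, 90 x 70 mm, 3 mm thick, lying flat; origin at the centre of its underside.
- vial_a: bystander: small closed vial, 27 mm across, 54 mm high, standing; origin at the centre of its underside.
- vial_b: bystander: a second such vial; origin at the centre of its underside.
- beaker_a: bystander: small empty beaker, 46 x 51 mm, 58 mm high, standing; origin at the centre of its underside.

How it is judged:
By the outcome, as a careful person would: the job done as asked, in the order asked, and still so for the second after the job is handed in, while the arm keeps its last pose, push and grip.
It also fails if it takes over 38 s, if anything falls off the work surface, if the arm or the gripper's body presses on something with over 40 N, if the wrist force passes 120 N, or if a joint passes its speed limit or range.

## Robot

A 6-joint arm with a two-finger parallel gripper is mounted at the origin on a cart in front of the work surface, level with it; the furniture and walls round the work are solid. World frame = base frame: x ahead of the robot, y to its left, z up, the work surface at z = 0. Lengths are in m, angles in rad, forces in N, time in s.
With the tool pointing down it reaches from about 0.35 to 0.975 m from the base axis. Payload 4.9 kg.
Tool frame: the origin (TCP) lies midway between the tips of the shut fingers; the grasp point (between the pads) lies 19 mm behind it; z points along the fingers, y is the direction in which the jaws open and shut (so a half turn about z gives the same grasp; the last joint's range is limited). The gripper opens to 85 mm and grips with 20 to 120 N. Pads are 22 mm wide; open, the fingers measure 114 mm over their backs; the gripper's body (76 mm by 85 mm) begins 54 mm behind the grasp point. The pads swing forward as they close: fully open they stand 13 mm farther back than shut.
Start: joints at [-1.282, 0.053, 1.613, -0, 1.476, -0.119], TCP at [0.248, -0.574, 0.231] pointing down, gripper open.
Joint ranges: [-3.01, 3.01], [-1.01, 2.22], [0.06, 2.58], [-1.02, 4.17], [0.09, 2.62], [-3.14, 3.14]. Speed limits (rad/s): [2.57, 2.57, 3.14, 3.14, 3.14, 3.14].

## Interface

Orientations are given as a rotation vector (axis times angle).
In Python, from station import ctrl gives the robot as it stands.
- The arm moves only by the tool drive_tool, never from a script. Its argument "moves" is one flat list of numbers, 7 for each row, row after row: the turn, a rotation vector about the world's x, y, z in degrees, then the shift along the world's x, y, z in m, then the closure, from 0 (fully open) to 1 (shut). A call has exactly 5 rows; each row shifts and turns the commanded pose from where the row before left it; what a row does not reach is not made up. A row lasts 1/8 s, in which the tool goes at most 62.5 mm and 10.7 degrees, less where a joint would pass 70% of its speed; a pose out of reach is approached as far as the arm can. A call is refused whole if a number of a shift passes 0.0625 or a number of a turn 10.7, either way. A call with a gripper value outside its range is refused whole. The fingers move at their own pace and stop on an object; "newtons" is the grip in N (left out, the last holds). Time passes only in rows, so rows that do not move let the fingers close, or fill a call up. It gives the time, the measured TCP pose, the force and the opening at its end, in the units of the state.
- ctrl.get_obs(): the state, without advancing time (a new reading comes with each control period).
- ctrl.get_image(name): name is "scene" or "top"; returns the picture (384x512x3 uint8, red, green, blue); there is no depth.
- ctrl.get_calibration(name): a dict with "fx", "fy", "cx", "cy" (pixels), "rvec" (rotation vector, rad) and "tvec" (3), from world to camera coordinates, as OpenCV has them. Camera axes: x right, y down, z forward; pixel columns grow to the right and rows downward; lengths in m; the calibration is good to about 2 mm. A picture is of the moment at which its call begins. get_calibration takes no time and is no camera call.
- ctrl.finish_job(): hands the job in, once; it reports no verdict.
The state is a dict: "t": time; "q": joint angles; "dq": joint speeds; "effort": joint torques, N m; "tool_pos": TCP position; "tool_rot": TCP orientation; "contact_force": force on the tool from outside, world axes, zero at the start; "wrist_torque": the same for the moment, N m; "opening": finger opening in m.
Only numpy, scipy, OpenCV 4.12 (cv2) and the standard library are available. Lean on these libraries where they do the work, as an engineer would, in place of code of your own. Each camera call takes 0.05 s, during which the arm holds its last target.

## Working session

There is one attempt and no reset: what is moved stays moved. The work goes in short steps, Python scripts to look and compute and a tool call to move; the robot and the scene stay as the last step left them, time stands still between calls to the robot, and variables do not carry over. Pictures are saved under pics/ and viewed, and the job is handed in when it is done.

Besides the shell and the picture viewer there is one more tool, called after "Request:" by a JSON object that holds its "name" and its "arguments", one argument or row to a line. drive_tool: Moves the arm, as the interface text tells. Its arguments: {"type":"object","properties":{"moves":{"type":"array","items":{"type":"number"}},"newtons":{"type":"number"}},"required":["moves"]}

```bash
ls; mkdir -p pics; python3 - <<'E'
from station import ctrl
import cv2
for n in("scene","top"):
    im=ctrl.get_image(n); cv2.imwrite(f"pics/{n}0.png",im[:,:,::-1]); print(n,ctrl.get_calibration(n))
print(ctrl.get_obs())
E
```

```text
pics
scene {'fx': 461.6625202745248, 'fy': 461.6625202745248, 'cx': 250.65477414405925, 'cy': 192.890541241291, 'rvec': array([ 1.11738682, -2.49575095,  0.86915046]), 'tvec': array([0.50708995, 0.15240805, 0.93970787])}
top {'fx': 378.8412478719862, 'fy': 378.8412478719862, 'cx': 254.8623025607187, 'cy': 194.84226707885404, 'rvec': array([ 2.20511346, -2.18334029,  0.06926764]), 'tvec': array([0.30455365, 0.45120424, 0.88077331])}
{'t': 0.1, 'q': array([-1.28198400e+00,  5.33179311e-02,  1.61410661e+00,  1.42887438e-05,
        1.47597727e+00, -1.19016876e-01]), 'dq': array([ 0.00057022, -0.00087547, -0.00163612,  0.00126631,  0.00013993,
        0.001638  ]), 'effort': array([ 5.90882591e-04, -3.94904029e+01, -3.71364605e+01, -7.51872471e-05,
        3.95268420e-03, -9.45585583e-06]), 'tool_pos': array([ 0.24772677, -0.57322564,  0.23019906]), 'tool_rot': array([-3.07473707e+00, -6.35818842e-01,  2.18588363e-04]), 'contact_force': array([ 1.22007221, -0.07394754, -0.15654543]), 'wrist_torque': array([-0.0302669 ,  0.00114455,  0.08625328]), 'opening': 0.08539423983735377}
```

View pics/scene0.png

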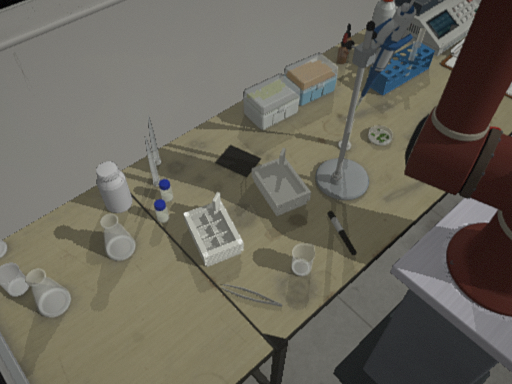

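View pics/top0.png

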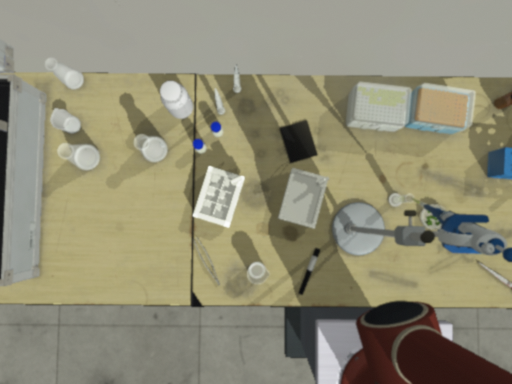

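The six-compartment stack is at about (219,197) in the top picture and (213,232) in the scene picture. The plain stack is at (303,198) in the top picture, the mat at (298,141), and the vials at (200,146) and (216,129). I'll zoom in to get the corners and ribs.

```bash
python3 - <<'E'
import cv2
a=cv2.imread("pics/top0.png")[110:240,180:340]; cv2.imwrite("pics/topz.png",cv2.resize(a,None,fx=4.5,fy=4.5,interpolation=cv2.INTER_CUBIC))
a=cv2.imread("pics/scene0.png")[140:275,145:320]; cv2.imwrite("pics/scz.png",cv2.resize(a,None,fx=4.4,fy=4.4,interpolation=cv2.INTER_CUBIC))
E
cat > h.py <<'E'
import numpy as np,cv2
from station import ctrl
def cam(n):
    c=ctrl.get_calibration(n);K=np.array([[c['fx'],0,c['cx']],[0,c['fy'],c['cy']],[0,0,1]]);R=cv2.Rodrigues(c['rvec'])[0];return K,R,np.array(c['tvec'])
def ray(n,uv,z):
    K,R,t=cam(n);o=-R.T@t;d=R.T@np.linalg.inv(K)@np.array([uv[0],uv[1],1.]);return o+d*(z-o[2])/d[2]
def proj(n,p):
    K,R,t=cam(n);v=K@(R@np.array(p)+t);return v[:2]/v[2]
def tri(u1,u2):
    P=[np.c_[cam(n)[0]@cam(n)[1],cam(n)[0]@cam(n)[2]] for n in("top","scene")]
    X=cv2.triangulatePoints(P[0],P[1],np.array(u1,float).reshape(2,1),np.array(u2,float).reshape(2,1));return (X[:3]/X[3]).ravel()
E
```

```text
(no output)
```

View pics/topz.png

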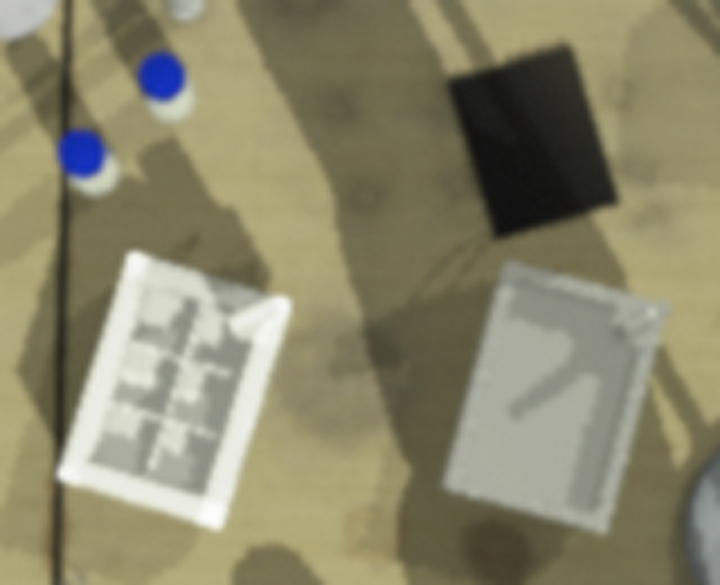

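View pics/scz.png

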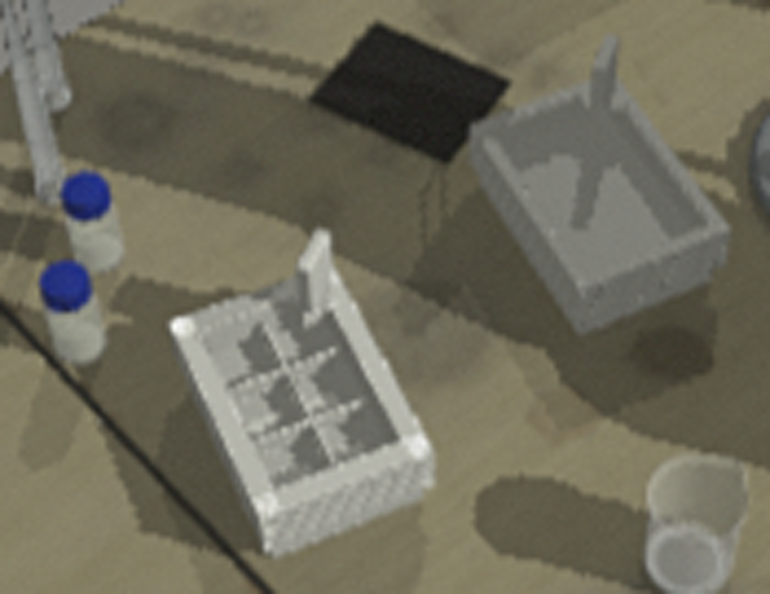

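```bash
python3 - <<'E'
from h import *
np.set_printoptions(precision=4,suppress=True)
T=lambda p:np.array(p)/4.5+[180,110]-0.4
S=lambda p:np.array(p)/4.4+[145,140]-0.4
print("camtop",-cam("top")[1].T@cam("top")[2],"scene",-cam("scene")[1].T@cam("scene")[2])
for nm,t,s in(("far+y",(134,256),(180,323)),("nearleft",(64,474),(265,506)),("nearright",(216,522),(428,446))):
    print(nm,ray("top",T(t),.046),ray("scene",S(s),.046),tri(T(t),S(s)))
print("ribtop out end top",ray("top",T((290,302)),.08),"in end",ray("top",T((235,328)),.08))
print("ribtop scene",ray("scene",S((320,235)),.08), S((320,235)))
for c,s in(((452,82),(312,98)),((568,45),(376,25)),((617,203),(509,84)),((498,237),(446,162))): print("mat",ray("top",T(c),.003),ray("scene",S(s),.003))
for c in((162,76),(82,153)): print("vial",ray("top",T(c),.054))
E
```

```text
camtop [0.3962 0.3131 0.9039] scene [-0.0111  0.6866  0.8318]
far+y [0.5098 0.4134 0.046 ] [0.5071 0.4106 0.046 ] [0.5083 0.4116 0.046 ]
nearleft [0.3993 0.4466 0.046 ] [0.4005 0.4428 0.046 ] [0.3985 0.4449 0.051 ]
nearright [0.376 0.37  0.046] [0.3758 0.3678 0.046 ] [0.3754 0.3691 0.048 ]
ribtop out end top [0.4836 0.3333 0.08  ] in end [0.4707 0.3599 0.08  ]
ribtop scene [0.4819 0.3424 0.08  ] [217.3273 193.0091]
mat [0.611  0.2499 0.003 ] [0.6101 0.2495 0.003 ]
mat [0.6317 0.1879 0.003 ] [0.6293 0.1872 0.003 ]
mat [0.5466 0.1615 0.003 ] [0.5454 0.1617 0.003 ]
mat [0.5277 0.2249 0.003 ] [0.5261 0.2252 0.003 ]
vial [0.6002 0.3998 0.054 ]
vial [0.5606 0.4394 0.054 ]
```

```bash
python3 - <<'E'
from h import *
np.set_printoptions(precision=4,suppress=True)
print("disc",ray("top",(358,228),0.01),ray("scene",(342,180),0.01),"edge",ray("top",(358,255),.01),ray("top",(332,228),.01))
print(proj("scene",(0.4777,.3498,.08)),proj("top",(0.4777,.3498,.08)),proj("scene",(0.4775,.349,.08)))
print("beaker",ray("top",(257,271),.03))
import cv2
a=cv2.imread("pics/scene0.png")[0:210,300:512]; cv2.imwrite("pics/s2.png",cv2.resize(a,None,fx=2.8,fy=2.8,interpolation=cv2.INTER_CUBIC))
a=cv2.imread("pics/top0.png")[150:340,320:512]; cv2.imwrite("pics/t2.png",cv2.resize(a,None,fx=3,fy=3,interpolation=cv2.INTER_CUBIC))
E
```

```text
disc [0.3725 0.0654 0.01  ] [0.3645 0.07   0.01  ] edge [0.3094 0.0657 0.01  ] [0.3719 0.1267 0.01  ]
[215.8134 196.0553] [236.476  179.3454] [216.1749 195.9091]
beaker [0.2729 0.3025 0.03  ]
```

View pics/s2.png

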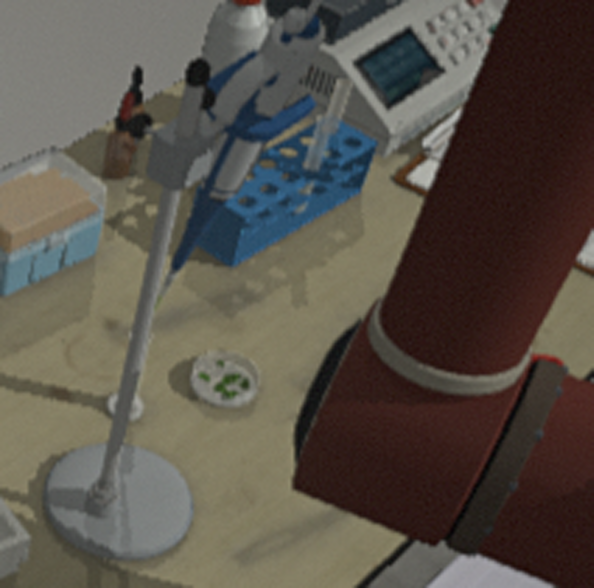

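View pics/t2.png

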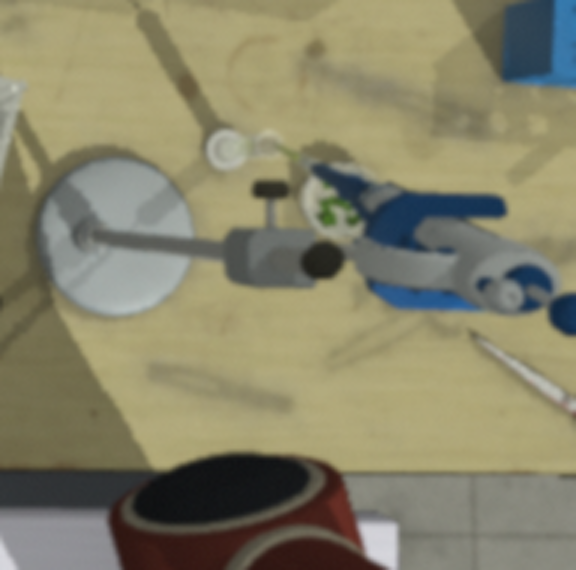

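```bash
python3 - <<'E'
from h import *
np.set_printoptions(precision=4,suppress=True)
print("knob",tri((427.3,236.7),(371.4,25.7)))
print("clamp",tri((408,236),(362,57)))
print("rodbase",tri((348.5,228),(336.5,176)))
print("pip",tri((508,254),(414,0)), tri((489,247),(407,10)))
print("piptip",tri((420,202),(352,100)))
E
```

```text
knob [0.371  0.0837 0.4082]
clamp [0.3712 0.0872 0.35  ]
rodbase [0.3705 0.0916 0.0356]
pip [ 0.3543 -0.0057  0.4273] [0.3587 0.005  0.4108]
piptip [ 0.4324 -0.0115  0.1606]
```

Request:
{"name": "drive_tool", "arguments": {
  "moves": [0,0,0,0,0,0.0625,0.2,0,0,0,0,0,0.0625,0.3,0,0,0,0,0,0.0625,0.3,0,0,0,0,0,0.0625,0.3,0,0,0,0,0,0.0625,0.3],
  "newtons": 60
}}

```text
t: 0.72
tool_pos: [0.2478, -0.5734, 0.5453]
tool_rot: [-3.076, -0.636, 0.0]
contact_force: [0.6, -0.3, -0.0]
opening: 0.0597
```

```bash
python3 - <<'E'
from h import *
np.set_printoptions(precision=3,suppress=True)
o=ctrl.get_obs();print(o['q'],o['tool_pos'],o['tool_rot'],o['opening'])
p=o['tool_pos'];a0=np.arctan2(p[1],p[0]);r0=np.hypot(p[0],p[1]);a1=np.arctan2(.349,.4775);r1=np.hypot(.4775,.349)
s=np.linspace(0,1,21);A=a0+s*(a1-a0);r=r0+s*(r1-r0)
P=np.c_[r*np.cos(A),r*np.sin(A)];print(np.diff(P,axis=0))
E
```

```text
[-1.282  0.057  1.094 -0.     1.991 -0.119] [ 0.248 -0.573  0.545] [-3.076 -0.636  0.   ] 0.05968427081404651
[[ 0.05   0.026]
 [ 0.047  0.03 ]
 [ 0.044  0.034]
 [ 0.041  0.038]
 [ 0.037  0.041]
 [ 0.033  0.044]
 [ 0.029  0.047]
 [ 0.024  0.049]
 [ 0.02   0.051]
 [ 0.015  0.052]
 [ 0.01   0.053]
 [ 0.005  0.054]
 [ 0.001  0.054]
 [-0.004  0.054]
 [-0.009  0.053]
 [-0.014  0.052]
 [-0.018  0.05 ]
 [-0.023  0.048]
 [-0.027  0.046]
 [-0.031  0.043]]
```

Request:
{"name": "drive_tool", "arguments": {
  "moves": [0,0,4.7,0.05,0.026,0.01,0.3,0,0,4.7,0.047,0.03,0.01,0.3,0,0,4.7,0.044,0.034,0,0.3,0,0,4.7,0.041,0.038,0,0.3,0,0,4.7,0.037,0.041,0,0.3]
}}

```text
t: 1.35
tool_pos: [0.4682, -0.4035, 0.5627]
tool_rot: [-2.879, -1.253, 0.001]
contact_force: [0.8, -0.3, -0.3]
opening: 0.0595
```

Request:
{"name": "drive_tool", "arguments": {
  "moves": [0,0,4.7,0.033,0.044,0,0.3,0,0,4.7,0.029,0.047,0,0.3,0,0,4.7,0.024,0.049,0,0.3,0,0,4.7,0.02,0.051,0,0.3,0,0,4.7,0.015,0.052,0,0.3]
}}

```text
t: 1.98
tool_pos: [0.5885, -0.16, 0.5627]
tool_rot: [-2.564, -1.813, 0.001]
contact_force: [0.1, 0.2, -0.1]
opening: 0.0597
```

Request:
{"name": "drive_tool", "arguments": {
  "moves": [0,0,4.7,0.01,0.053,0,0.3,0,0,4.7,0.005,0.054,0,0.3,0,0,4.7,0.001,0.054,0,0.3,0,0,4.7,-0.004,0.054,0,0.3,0,0,4.7,-0.009,0.053,0,0.3]
}}

```text
t: 2.6
tool_pos: [0.5907, 0.1081, 0.5627]
tool_rot: [-2.141, -2.297, 0.002]
contact_force: [0.0, 0.5, -0.6]
opening: 0.0596
```

Request:
{"name": "drive_tool", "arguments": {
  "moves": [0,0,4.7,-0.014,0.052,0,0.3,0,0,4.7,-0.018,0.05,0,0.3,0,0,4.7,-0.023,0.048,0,0.3,0,0,4.7,-0.027,0.046,0,0.3,0,0,4.7,-0.031,0.043,0,0.3]
}}

```text
t: 3.22
tool_pos: [0.4769, 0.3468, 0.5627]
tool_rot: [-1.629, -2.685, 0.002]
contact_force: [0.1, 0.1, 0.5]
opening: 0.0598
```

Request:
{"name": "drive_tool", "arguments": {
  "moves": [0,0,0.5,0.0005,0.002,-0.06,0.4,0,0,0,0,0,-0.06,0.4,0,0,0,0,0,-0.06,0.4,0,0,0,0,0,-0.06,0.4,0,0,0,0,0,-0.06,0.4]
}}

```text
t: 3.85
tool_pos: [0.4778, 0.347, 0.2613]
tool_rot: [-1.621, -2.691, 0.001]
contact_force: [0.2, 0.1, -0.0]
opening: 0.051
```

Request:
{"name": "drive_tool", "arguments": {
  "moves": [0,0,0,0,0,-0.05,0.4,0,0,0,0,0,-0.04,0.4,0,0,0,0,0,-0.03,0.4,0,0,0,0,0,-0.01,0.4,0,0,0,0,0,0,0.4]
}}

```text
t: 4.47
tool_pos: [0.4781, 0.3472, 0.1335]
tool_rot: [-1.621, -2.69, 0.001]
contact_force: [-0.7, 0.4, 0.2]
opening: 0.0515
```

```bash
python3 - <<'E'
from h import *
np.set_printoptions(precision=4,suppress=True)
o=ctrl.get_obs();print(o['q'],o['tool_pos'],o['tool_rot'],o['opening'])
a=ctrl.get_image("scene")[110:275,130:320,::-1]; cv2.imwrite("pics/s3.png",cv2.resize(a,None,fx=3.6,fy=3.6,interpolation=cv2.INTER_CUBIC))
a=ctrl.get_image("top")[110:240,180:340,::-1]; cv2.imwrite("pics/t3.png",cv2.resize(a,None,fx=4.5,fy=4.5,interpolation=cv2.INTER_CUBIC))
print(proj("scene",o['tool_pos']),proj("scene",(.4777,.3498,.08)))
E
```

```text
[0.5021 0.0525 1.781  0.     1.3091 0.0158] [0.4781 0.3472 0.1335] [-1.6209 -2.6905  0.0015] 0.051536787810113706
[215.0503 178.5874] [215.8134 196.0553]
```

View pics/s3.png

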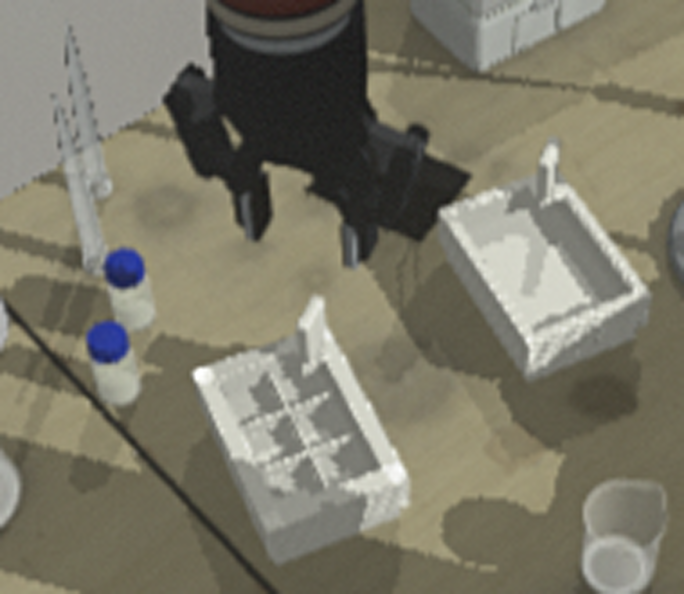

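View pics/t3.png

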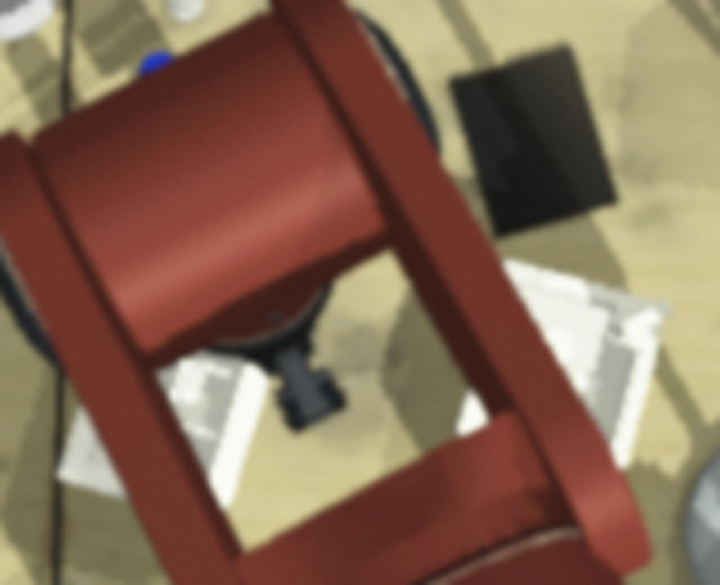

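```bash
python3 - <<'E'
from h import *
np.set_printoptions(precision=1,suppress=True)
im=ctrl.get_image("scene")[:,:,::-1]
a=im[185:225,195:240]; k=13
a=cv2.resize(a,None,fx=k,fy=k,interpolation=cv2.INTER_CUBIC)
a0=np.radians(-17);R=np.array([[np.cos(a0),-np.sin(a0)],[np.sin(a0),np.cos(a0)]])
c=np.array([.442,.3905])
def P(x,y,z): w=c+R@np.array([x,y]);return proj("scene",(w[0],w[1],z))
d=np.array([1,-1])/2**.5;e=np.array([1,1])/2**.5;m=np.array([.046,-.0285])
for l in(-.013,.013):
  for w in(-.004,.004):
    for z in(.046,.08):
      q=P(*(m+d*l+e*w),z);print(l,w,z,q)
      cv2.circle(a,tuple(int(v) for v in (q-[195,185]+.5)*k),4,(0,0,255) if z>.05 else (0,255,0),-1)
for x,y in((60,-42.5),(60,42.5),(-60,-42.5)):
  q=P(x/1e3,y/1e3,.046);print(x,y,q)
  cv2.circle(a,tuple(int(v) for v in (q-[195,185]+.5)*k),4,(255,0,0),-1)
cv2.imwrite("pics/rib.png",a)
E
```

```text
-0.013 -0.004 0.046 [216.2 211.1]
-0.013 -0.004 0.08 [215.1 201.3]
-0.013 0.004 0.046 [212.7 210. ]
-0.013 0.004 0.08 [211.6 200.2]
0.013 -0.004 0.046 [220.9 201.9]
0.013 -0.004 0.08 [220. 192.]
0.013 0.004 0.046 [217.5 200.9]
0.013 0.004 0.08 [216.5 190.9]
60 -42.5 [220.4 199. ]
60 42.5 [183.  212.4]
-60 -42.5 [243.2 242. ]
```

View pics/rib.png

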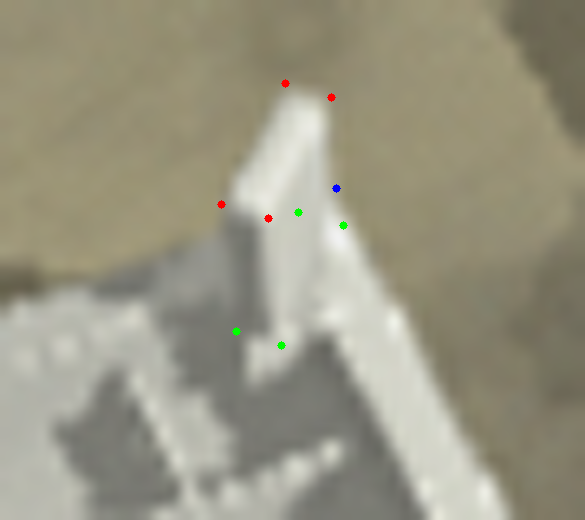

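Request:
{"name": "drive_tool", "arguments": {
  "moves": [0,0,0,-0.0005,0.002,-0.03,0.4,0,0,0,0,0,-0.025,0.4,0,0,0,0,0,-0.018,0.4,0,0,0,0,0,-0.009,0.4,0,0,0,0,0,0,0.4]
}}

```text
t: 5.25
tool_pos: [0.4779, 0.3493, 0.0518]
tool_rot: [-1.621, -2.691, 0.0]
contact_force: [0.3, -0.7, -0.3]
opening: 0.0513
```

Request:
{"name": "drive_tool", "arguments": {
  "moves": [0,0,0,0,0,0,0.6,0,0,0,0,0,0,0.7,0,0,0,0,0,0,0.75,0,0,0,0,0,0,0.8,0,0,0,0,0,0,0.8]
}}

```text
t: 5.88
tool_pos: [0.4779, 0.3493, 0.0518]
tool_rot: [1.621, 2.691, 0.0]
contact_force: [-0.8, 0.0, 0.7]
opening: 0.0172
```

```bash
python3 - <<'E'
from h import *
np.set_printoptions(precision=4,suppress=True)
o=ctrl.get_obs();print(o['q'],o['tool_pos'],o['tool_rot'],o['opening'],o['contact_force'])
a=ctrl.get_image("scene")[110:275,130:320,::-1]; cv2.imwrite("pics/s4.png",cv2.resize(a,None,fx=3.6,fy=3.6,interpolation=cv2.INTER_CUBIC))
E
```

```text
[ 0.5055  0.1514  1.8242 -0.      1.1659  0.0191] [0.4779 0.3493 0.0518] [1.6212 2.6909 0.0001] 0.017215562549941194 [-0.8396  0.0145  0.7065]
```

View pics/s4.png

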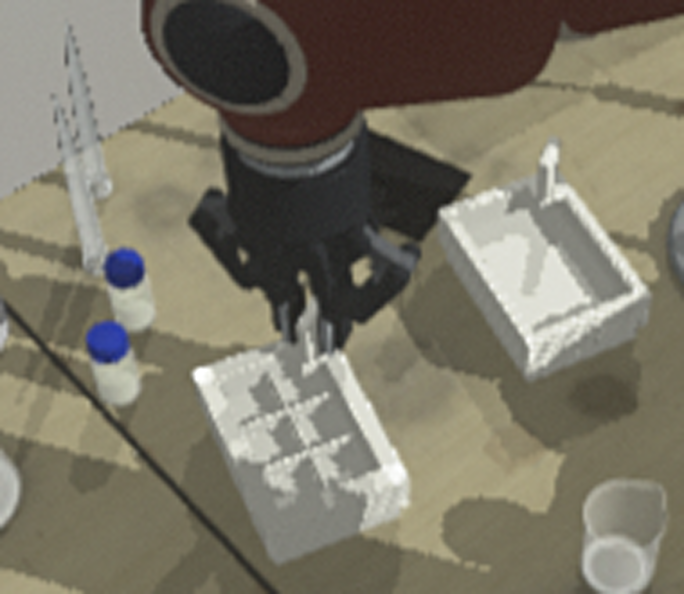

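Request:
{"name": "drive_tool", "arguments": {
  "moves": [0,0,0,0,0,0,0.84,0,0,0,0,0,0,0.87,0,0,0,0,0,0,0.9,0,0,0,0,0,0,0.94,0,0,0,0,0,0,1],
  "newtons": 30
}}

```text
t: 6.55
tool_pos: [0.4779, 0.3493, 0.0519]
tool_rot: [1.621, 2.691, 0.0]
contact_force: [0.2, -0.9, -0.5]
opening: 0.0077
```

Request:
{"name": "drive_tool", "arguments": {
  "moves": [0,0,0,0,0,0,1,0,0,0,0,0,0,1,0,0,0,0,0,0,1,0,0,0,0,0,0,1,0,0,0,0,0,0,1],
  "newtons": 70
}}

```text
t: 7.18
tool_pos: [0.478, 0.3493, 0.052]
tool_rot: [1.621, 2.691, 0.0]
contact_force: [-0.2, 0.2, 2.0]
opening: 0.0067
```

```bash
python3 - <<'E'
from h import *
from scipy.spatial.transform import Rotation as Ro
np.set_printoptions(precision=4,suppress=True)
o=ctrl.get_obs();print(o['q'],o['tool_pos'],o['tool_rot'],o['opening'],o['contact_force'])
p=o['tool_pos'];a0=np.radians(-17);R=np.array([[np.cos(a0),-np.sin(a0)],[np.sin(a0),np.cos(a0)]])
rib=np.array([*(p[:2]),0]) # assume gripped at centre laterally
g=np.array([.4777,.3495]);far=g+R@np.array([-.106,.071]);F=np.array([*far,.040])
d=R@np.array([.106,-.071]);d/=np.linalg.norm(d);w=np.array([d[1],-d[0],0])
n=10;st=np.radians(2.)
print("F",F,"w*2deg",w*2)
q=p.copy()
for i in range(n):
    q2=F+Ro.from_rotvec(w*st).apply(q-F);print((i+1)*2,q2-q);q=q2
a=ctrl.get_image("scene")[110:275,130:320,::-1]; cv2.imwrite("pics/s5.png",cv2.resize(a,None,fx=3.6,fy=3.6,interpolation=cv2.INTER_CUBIC))
E
```

```text
[ 0.5055  0.1514  1.824  -0.      1.1659  0.0191] [0.478  0.3493 0.052 ] [1.6211 2.6908 0.0004] 0.006714933091038326 [-0.1982  0.215   2.0474]
F [0.3971 0.4484 0.04  ] w*2deg [-1.5502 -1.2637  0.    ]
2 [-0.0003  0.0004  0.0045]
4 [-0.0004  0.0005  0.0044]
6 [-0.0005  0.0006  0.0044]
8 [-0.0006  0.0007  0.0044]
10 [-0.0007  0.0009  0.0043]
12 [-0.0008  0.001   0.0043]
14 [-0.0009  0.0011  0.0043]
16 [-0.001   0.0012  0.0042]
18 [-0.0011  0.0013  0.0041]
20 [-0.0012  0.0014  0.0041]
```

View pics/s5.png

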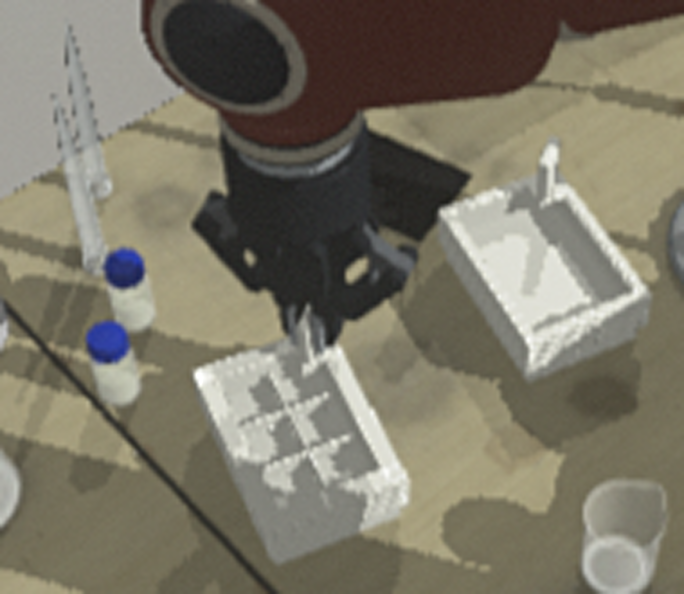

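Request:
{"name": "drive_tool", "arguments": {
  "moves": [-0.775,-0.632,0,-0.0001,0.0002,0.0022,1,-0.775,-0.632,0,-0.0002,0.0002,0.0022,1,-0.775,-0.632,0,-0.0002,0.0002,0.0022,1,-0.775,-0.632,0,-0.0002,0.0003,0.0022,1,-0.775,-0.632,0,-0.0003,0.0003,0.0022,1]
}}

```text
t: 7.85
tool_pos: [0.476, 0.3505, 0.0623]
tool_rot: [1.578, 2.621, -0.047]
contact_force: [-0.9, 1.2, -2.9]
opening: 0.0068
```

```bash
cat > snap.py <<'E'
import sys
from h import *
np.set_printoptions(precision=4,suppress=True)
o=ctrl.get_obs();print(o['q'],o['tool_pos'],o['tool_rot'],o['opening'],o['contact_force'],o['wrist_torque'])
a=ctrl.get_image("scene")[90:275,130:320,::-1]; cv2.imwrite("pics/%s.png"%sys.argv[1],cv2.resize(a,None,fx=3.2,fy=3.2,interpolation=cv2.INTER_CUBIC))
E
python3 snap.py s6
```

```text
[ 0.5501  0.1365  1.823  -0.0945  1.1733  0.0997] [0.476  0.3505 0.0623] [ 1.5783  2.6206 -0.0474] 0.006788697425905993 [-0.8989  1.1676 -2.8651] [0.3314 0.3908 0.0221]
```

View pics/s6.png

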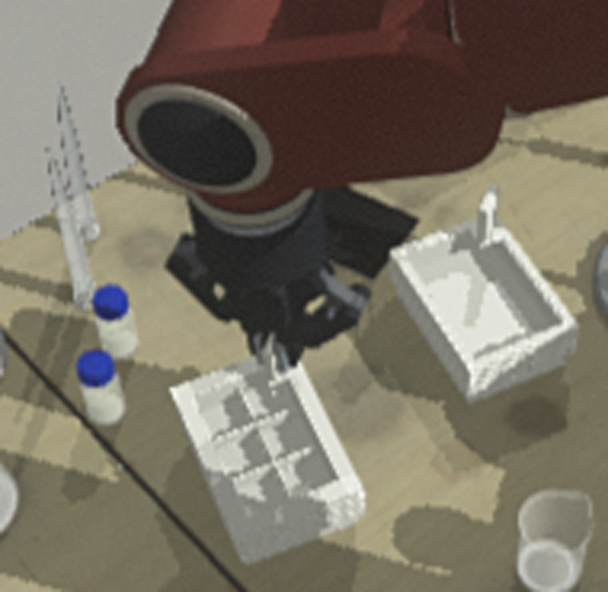

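Request:
{"name": "drive_tool", "arguments": {
  "moves": [-0.775,-0.632,0,-0.0002,0.0003,0.0022,1,-0.775,-0.632,0,-0.0002,0.0003,0.0022,1,-0.775,-0.632,0,-0.0002,0.0004,0.0022,1,-0.775,-0.632,0,-0.0003,0.0004,0.0022,1,-0.775,-0.632,0,-0.0003,0.0004,0.0022,1]
}}

```text
t: 8.52
tool_pos: [0.4757, 0.3521, 0.074]
tool_rot: [1.535, 2.548, -0.089]
contact_force: [-0.0, 0.6, -1.2]
opening: 0.0067
```

```bash
python3 snap.py s7; python3 -c "
from h import *
from scipy.spatial.transform import Rotation as Ro
o=ctrl.get_obs();print(np.degrees((Ro.from_rotvec(o['tool_rot'])*Ro.from_rotvec([1.6211,2.6908,.0004]).inv()).as_rotvec()))"
```

```text
[ 0.5942  0.1272  1.8172 -0.1894  1.1877  0.1779] [0.4757 0.3521 0.074 ] [ 1.5348  2.548  -0.0891] 0.006654946377294507 [-0.0055  0.5916 -1.2494] [ 0.0078  0.0946 -0.0053]
[-7.85282373 -6.37324743  0.03613779]
```

View pics/s7.png

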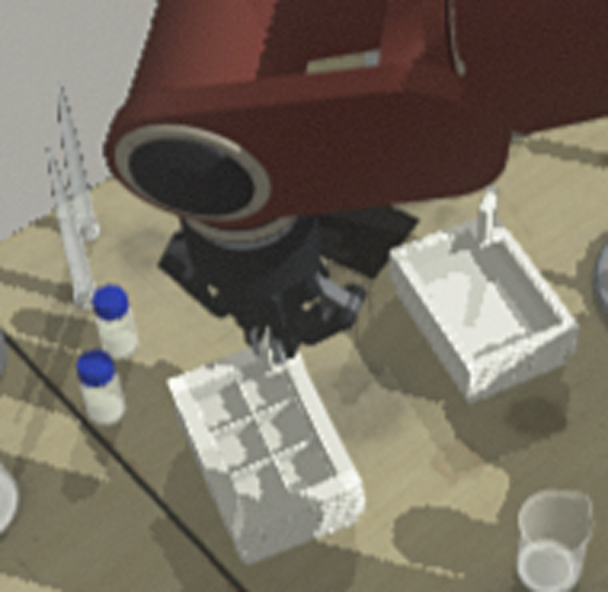

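Request:
{"name": "drive_tool", "arguments": {
  "moves": [-0.775,-0.632,0,-0.0004,0.0005,0.0022,1,-0.775,-0.632,0,-0.0004,0.0005,0.0022,1,-0.775,-0.632,0,-0.0004,0.0005,0.0022,1,-0.775,-0.632,0,-0.0004,0.0005,0.0022,1,-0.775,-0.632,0,-0.0005,0.0005,0.0021,1]
}}

```text
t: 9.2
tool_pos: [0.4735, 0.3548, 0.0848]
tool_rot: [1.492, 2.477, -0.129]
contact_force: [-0.2, -1.3, -0.5]
opening: 0.007
```

Request:
{"name": "drive_tool", "arguments": {
  "moves": [-0.775,-0.632,0,-0.0005,0.0006,0.0021,1,-0.775,-0.632,0,-0.0005,0.0006,0.0021,1,-0.775,-0.632,0,-0.0005,0.0006,0.0021,1,-0.775,-0.632,0,-0.0006,0.0007,0.002,1,-0.775,-0.632,0,-0.0006,0.0007,0.002,1]
}}

```text
t: 9.82
tool_pos: [0.4709, 0.3582, 0.0952]
tool_rot: [1.449, 2.404, -0.167]
contact_force: [0.7, -0.7, 0.1]
opening: 0.0071
```

```bash
python3 snap.py s8; python3 -c "
from h import *
from scipy.spatial.transform import Rotation as Ro
o=ctrl.get_obs();print(np.degrees((Ro.from_rotvec(o['tool_rot'])*Ro.from_rotvec([1.6211,2.6908,.0004]).inv()).as_rotvec()))"
```

```text
[ 0.6869  0.1261  1.8025 -0.3715  1.2359  0.3281] [0.4709 0.3582 0.0952] [ 1.4488  2.4044 -0.1668] 0.007084478586133675 [ 0.6779 -0.714   0.0752] [ 0.1313  0.1272 -0.01  ]
[-1.55344775e+01 -1.26955426e+01  1.41318050e-02]
```

View pics/s8.png

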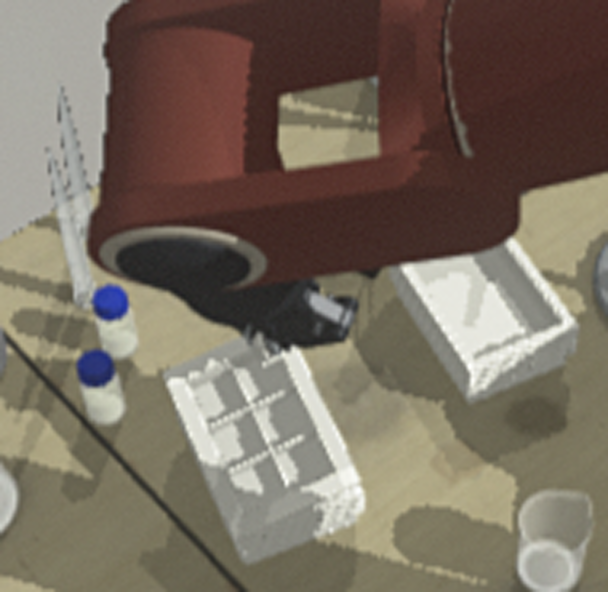

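Request:
{"name": "drive_tool", "arguments": {
  "moves": [0,0,0,0,0,0.003,1,0,0,0,0,0,0.004,1,0,0,0,0,0,0.005,1,0,0,0,0,0,0.006,1,0,0,0,0,0,0.007,1]
}}

```text
t: 10.5
tool_pos: [0.4709, 0.358, 0.1206]
tool_rot: [1.449, 2.405, -0.167]
contact_force: [0.1, -0.1, -0.2]
opening: 0.0069
```

```bash
python3 snap.py s9
```

```text
[ 0.6861  0.0956  1.7889 -0.3654  1.2771  0.3103] [0.4709 0.358  0.1206] [ 1.4494  2.4053 -0.1669] 0.006866117930550643 [ 0.0781 -0.1296 -0.2176] [ 0.174   0.2028 -0.0377]
```

View pics/s9.png

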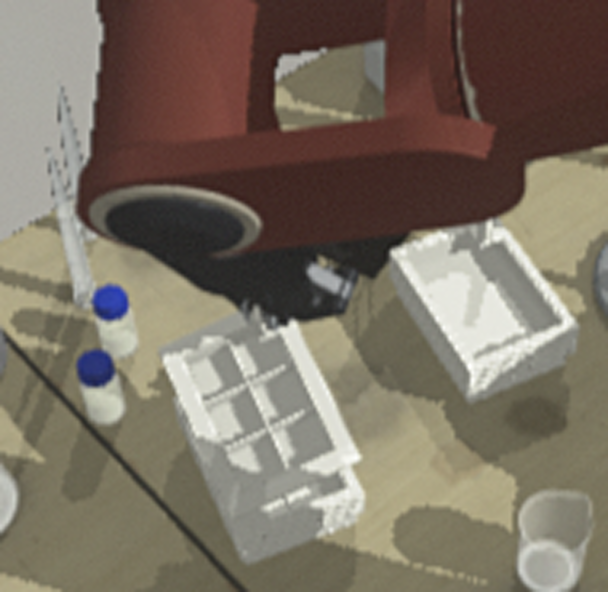

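```bash
python3 - <<'E'
from h import *
from scipy.spatial.transform import Rotation as Ro
o=ctrl.get_obs();z=Ro.from_rotvec(o['tool_rot']).apply([0,0,1]);p=o['tool_pos'];q=o['q'][0]
n=np.array([-np.sin(q),np.cos(q),0]);print(z,(n@p-.0742)/(n@z))
E
```

```text
[ 0.21776601 -0.26399466 -0.93961949] 0.2794999999999997
```

Request:
{"name": "drive_tool", "arguments": {
  "moves": [0,0,0,0,0,0.015,1,0,0,0,0,0,0.025,1,0,0,0,0,0,0.03,1,0,0,0,0,0,0.025,1,0,0,0,0,0,0.015,1]
}}

```text
t: 11.18
tool_pos: [0.4714, 0.3584, 0.2326]
tool_rot: [1.449, 2.404, -0.163]
contact_force: [-0.6, 0.6, -1.0]
opening: 0.0066
```

Request:
{"name": "drive_tool", "arguments": {
  "moves": [1.55,1.264,0,0,0,0.01,1,3.1,2.528,0,0,0,0.01,1,3.1,2.528,0,0,0,0.01,1,3.1,2.528,0,0,0,0.01,1,3.1,2.528,0,0,0,0.01,1]
}}

```text
t: 11.8
tool_pos: [0.4707, 0.3576, 0.2798]
tool_rot: [1.606, 2.666, -0.018]
contact_force: [0.3, 0.9, -1.5]
opening: 0.0072
```

```bash
python3 - <<'E'
from h import *
from scipy.spatial.transform import Rotation as Ro
o=ctrl.get_obs();print(o['q'],o['tool_pos'],o['contact_force'],o['opening'])
print(np.degrees((Ro.from_rotvec(o['tool_rot'])*Ro.from_rotvec([1.6211,2.6908,.0004]).inv()).as_rotvec()))
for n in("scene","top"): cv2.imwrite(f"pics/{n}10.png",ctrl.get_image(n)[:,:,::-1])
E
```

```text
[ 0.53880497 -0.05137089  1.63686486 -0.03135868  1.552477    0.05288179] [0.47072776 0.35764364 0.27982327] [ 0.28757088  0.89696978 -1.48486527] 0.007169995151745845
[-1.44194871 -1.08301539  0.0053135 ]
```

View pics/scene10.png

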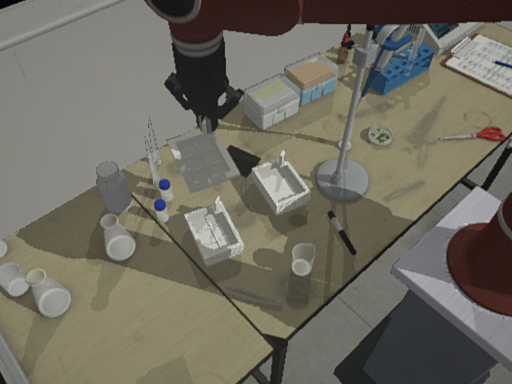

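View pics/top10.png

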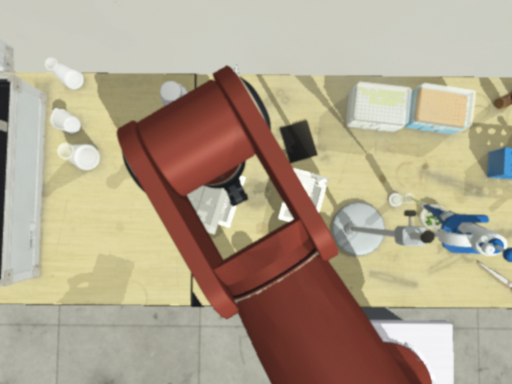

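Request:
{"name": "drive_tool", "arguments": {
  "moves": [1.5,1.2,0,0.01,-0.012,0.005,1,0,0,0,0.015,-0.02,0.005,1,0,0,0,0.018,-0.025,0,1,0,0,0,0.018,-0.025,0,1,0,0,0,0.012,-0.018,0,1]
}}

```text
t: 12.52
tool_pos: [0.5441, 0.257, 0.2889]
tool_rot: [1.621, 2.69, -0.003]
contact_force: [0.2, -0.3, -0.8]
opening: 0.0069
```

```bash
python3 - <<'E'
from h import *
from scipy.spatial.transform import Rotation as Ro
o=ctrl.get_obs();print(o['q'],o['tool_pos'],o['contact_force'],o['opening'])
print(np.degrees((Ro.from_rotvec(o['tool_rot'])*Ro.from_rotvec([1.6211,2.6908,.0004]).inv()).as_rotvec()))
for n in("scene","top"): cv2.imwrite(f"pics/{n}11.png",ctrl.get_image(n)[:,:,::-1])
E
```

```text
[ 3.18375746e-01 -2.92931935e-02  1.60027282e+00 -1.54341197e-03
  1.57143144e+00 -1.67666955e-01] [0.54406304 0.25698853 0.2889057 ] [ 0.20538355 -0.32512052 -0.8125535 ] 0.006924460702372847
[-0.1053543   0.03401171 -0.01725453]
```

View pics/scene11.png

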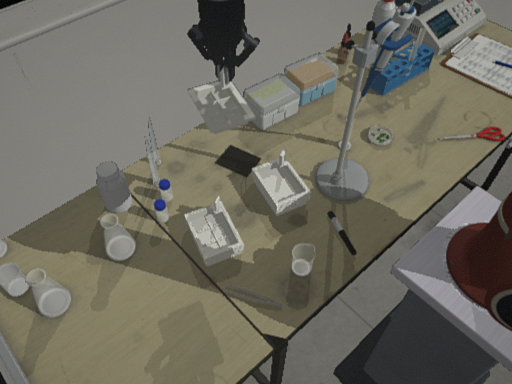

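View pics/top11.png

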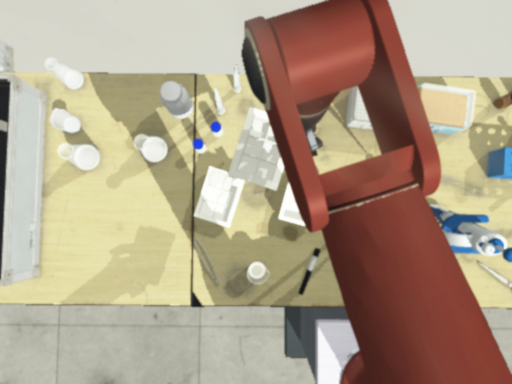

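Request:
{"name": "drive_tool", "arguments": {
  "moves": [0,0,0,0.012,-0.016,0,1,0,0,0,0.018,-0.024,0,1,0,0,0,0.018,-0.024,0,1,0,0,0,0.015,-0.019,-0.004,1,0,0,0,0.0075,-0.009,-0.006,1]
}}

```text
t: 13.25
tool_pos: [0.6151, 0.165, 0.2796]
tool_rot: [1.622, 2.689, -0.0]
contact_force: [-0.0, 0.7, -0.9]
opening: 0.0072
```

Request:
{"name": "drive_tool", "arguments": {
  "moves": [0,0,0,0,0,-0.008,1,0,0,0,0,0,-0.01,1,0,0,0,0,0,-0.01,1,0,0,0,0,0,-0.006,1,0,0,0,0,0,0,1]
}}

```text
t: 13.88
tool_pos: [0.6139, 0.1662, 0.2452]
tool_rot: [1.62, 2.691, -0.002]
contact_force: [-0.3, -0.1, -0.2]
opening: 0.007
```

```bash
python3 - <<'E'
from h import *
from scipy.spatial.transform import Rotation as Ro
o=ctrl.get_obs();print(o['q'],o['tool_pos'],o['contact_force'],o['opening'])
print(np.degrees((Ro.from_rotvec(o['tool_rot'])*Ro.from_rotvec([1.6211,2.6908,.0004]).inv()).as_rotvec()))
for n in("scene","top"): cv2.imwrite(f"pics/{n}12.png",ctrl.get_image(n)[:,:,::-1])
for z in(.42,.45,.48,.5): print(z,proj("scene",(.37,.09,z)))
E
```

```text
[ 1.47919051e-01  7.07789627e-02  1.57090674e+00 -1.00977289e-03
  1.50022049e+00 -3.38798616e-01] [0.6138652  0.16620504 0.24517368] [-0.27579201 -0.0689457  -0.16291335] 0.007049448548436312
[-0.0664198   0.02644386  0.02553238]
0.42 [369.91802388  21.00298587]
0.45 [373.75040261   3.49045154]
0.48 [377.84036859 -15.19916002]
0.5 [380.72323521 -28.37277992]
```

View pics/scene12.png

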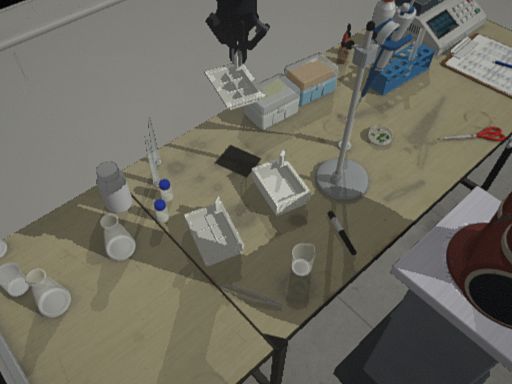

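View pics/top12.png

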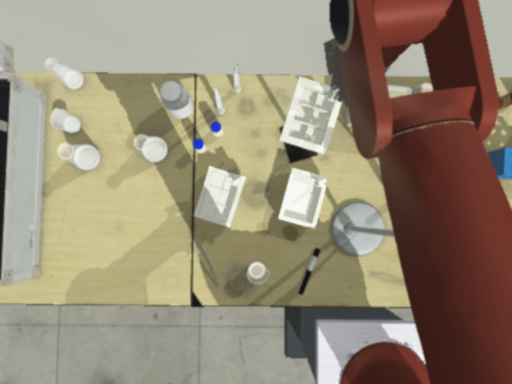

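Request:
{"name": "drive_tool", "arguments": {
  "moves": [0,0,0,0,0,-0.006,1,0,0,0,0,0,-0.009,1,0,0,0,0,0,-0.009,1,0,0,0,0,0,-0.004,1,0,0,0,0,0,0,1]
}}

```text
t: 14.6
tool_pos: [0.6141, 0.1659, 0.2172]
tool_rot: [1.621, 2.69, -0.001]
contact_force: [0.0, -0.2, 0.0]
opening: 0.007
```

```bash
python3 - <<'E'
from h import *
o=ctrl.get_obs();print(o['q'],o['tool_pos'],o['contact_force'],o['opening'])
I={}
for n in("scene","top"):
    I[n]=ctrl.get_image(n)[:,:,::-1]; cv2.imwrite(f"pics/{n}13.png",I[n])
a=I["top"][60:180,260:380]; cv2.imwrite("pics/t13z.png",cv2.resize(a,None,fx=4.8,fy=4.8,interpolation=cv2.INTER_CUBIC))
a=I["scene"][50:130,190:290]; cv2.imwrite("pics/s13z.png",cv2.resize(a,None,fx=6,fy=6,interpolation=cv2.INTER_CUBIC))
E
```

```text
[ 1.47391193e-01  8.73843211e-02  1.60004848e+00 -1.04304680e-03
  1.45432701e+00 -3.38777718e-01] [0.61408145 0.16589196 0.217248  ] [ 0.02445586 -0.21783883  0.02073643] 0.007039899853457453
```

View pics/t13z.png

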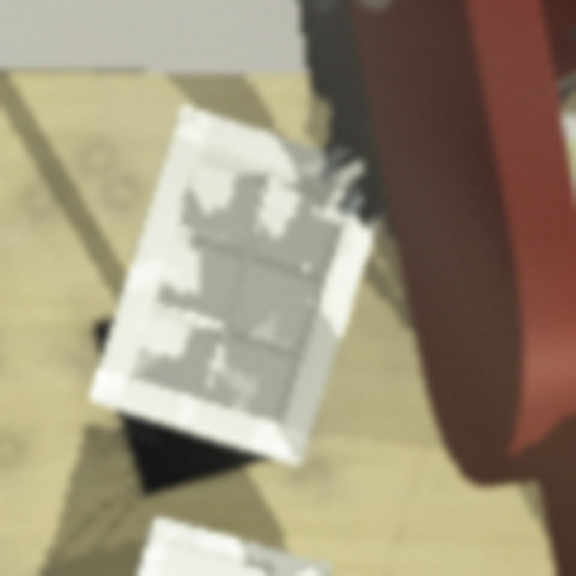

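View pics/s13z.png

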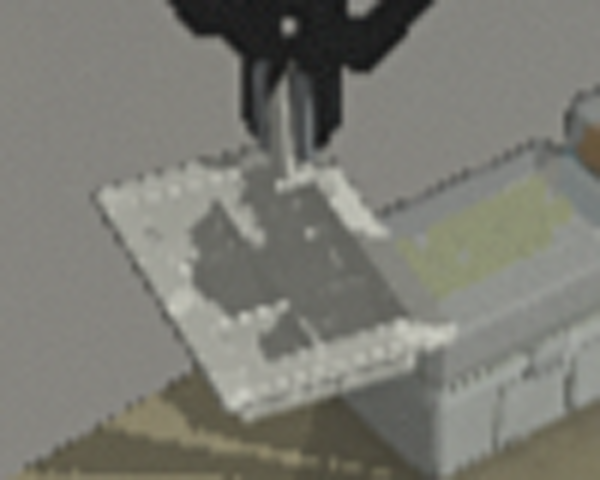

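View pics/scene13.png

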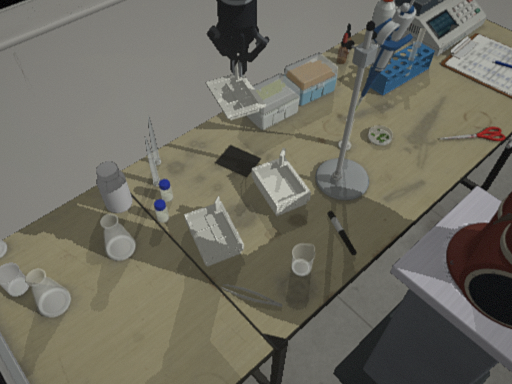

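```bash
python3 - <<'E'
from h import *
np.set_printoptions(precision=4,suppress=True)
T=lambda p:np.array(p)/4.8+[260,60]-.4
S=lambda p:np.array(p)/6+[190,50]-.4
X=[tri(T(t),S(s)) for t,s in(((185,110),(100,195)),((94,400),(237,408)),((298,462),(452,332)))]
for x in X: print(x)
A,B,C=X;print("ctr",(A+C)/2); n=np.cross(A-B,C-B);n/=np.linalg.norm(n);print("n",n,"lens",np.linalg.norm(A-B),np.linalg.norm(C-B))
print([ray("top",T(t),.211) for t in((185,110),(94,400),(298,462))])
print((ray("top",T((185,110)),.211)+ray("top",T((298,462)),.211))/2,(ray("scene",S((100,195)),.211)+ray("scene",S((452,332)),.211))/2)
E
```

```text
[0.6465 0.2301 0.2103]
[0.5321 0.2639 0.2077]
[0.5094 0.1866 0.2103]
ctr [0.578  0.2083 0.2103]
n [ 0.012  -0.0362 -0.9993] lens 0.1193762944717785 0.08059218936516949
[array([0.6473, 0.2313, 0.211 ]), array([0.5331, 0.2659, 0.211 ]), array([0.5099, 0.1874, 0.211 ])]
[0.5786 0.2093 0.211 ] [0.5767 0.2083 0.211 ]
```

```bash
python3 - <<'E'
from h import *
from scipy.spatial.transform import Rotation as Ro
w=np.array([-.775,-.632,0])
R=Ro.from_euler('z',-17,degrees=True)
def pts(p,tilt,off,sc):
    # tray rim corners relative to TCP as gripped
    L=np.array([[x,y,-.006] for x,y in((60,-42.5),(60,42.5),(-60,42.5),(-60,-42.5))]);L[:,:2]/=1000
    q=R.apply(L-np.array([.046,-.0285,0]))
    return p+Ro.from_rotvec(w*np.radians(tilt)).apply(q)
for nm,f,(x0,y0,x1,y1),k in(("scene","pics/scene13.png",(190,50,290,130),7),("top","pics/top13.png",(270,70,350,170),5.8),("scene","pics/scene0.png",(170,180,260,275),6.2),("top","pics/top0.png",(180,155,260,240),6.8)):
    now="13" in f
    p=np.array([.6141,.1659,.2172]) if now else np.array([.478,.3493,.052])
    a=cv2.resize(cv2.imread(f)[y0:y1,x0:x1],None,fx=k,fy=k,interpolation=cv2.INTER_CUBIC)
    for t,c in((0,(0,0,255)),(2,(255,0,0))):
        if t and not now: continue
        v=np.array([(proj(nm,x)-[x0,y0]+.5)*k for x in pts(p,t,0,1)])
        cv2.polylines(a,[v.round().astype(np.int32)],True,c,1,cv2.LINE_AA)
    cv2.imwrite("pics/ov_%s_%s"%("n" if now else "o",nm)+".png",a)
E
```

```text
(no output)
```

View pics/ov_n_scene.png

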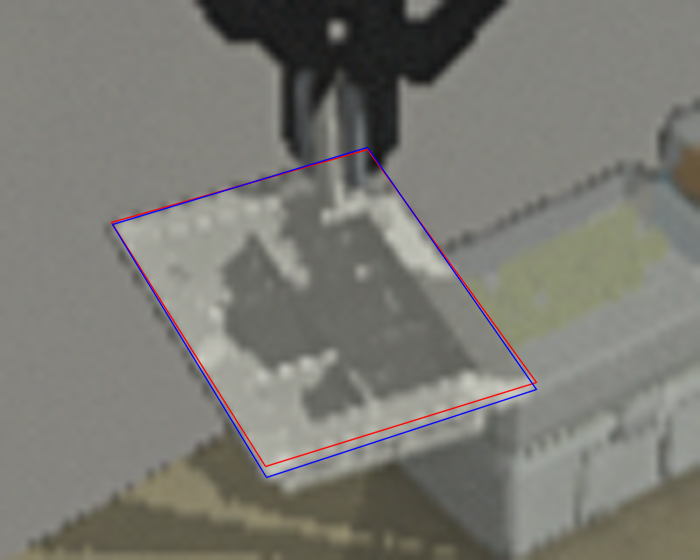

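View pics/ov_o_scene.png

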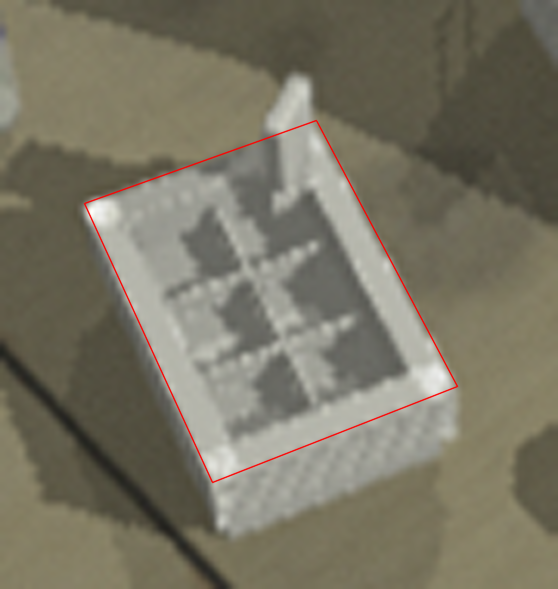

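View pics/ov_n_top.png

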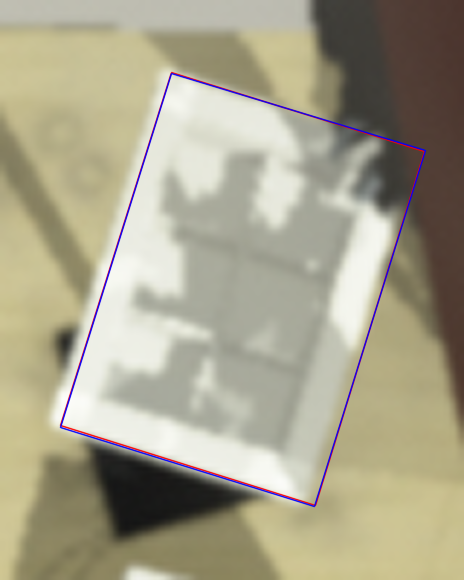

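View pics/ov_o_top.png

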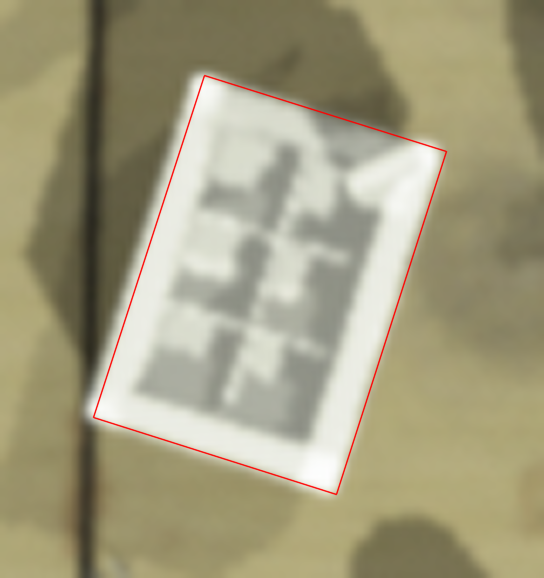

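Request:
{"name": "drive_tool", "arguments": {
  "moves": [0.3,0.25,0,0,-0.001,0,1,0.3,0.25,0,0,-0.001,0,1,0,0,0,0,0,0,1,0,0,0,0,0,0,1,0,0,0,0,0,0,1]
}}

```text
t: 15.32
tool_pos: [0.6144, 0.164, 0.218]
tool_rot: [-1.615, -2.681, -0.007]
contact_force: [-0.1, 0.4, -0.7]
opening: 0.0067
```

Request:
{"name": "drive_tool", "arguments": {
  "moves": [0,0,0,0,0,0,1,0,0,0,0,0,0,1,0,0,0,0,0,0,1,0,0,0,0,0,0,1,0,0,0,0,0,0,1]
}}

```text
t: 15.95
tool_pos: [0.6144, 0.164, 0.218]
tool_rot: [-1.615, -2.681, -0.007]
contact_force: [0.1, 0.2, 0.2]
opening: 0.0067
```

```bash
python3 - <<'E'
from h import *
o=ctrl.get_obs();print(o['t'],o['tool_pos'],o['contact_force'],o['opening'],abs(o['dq']).max())
a=ctrl.get_image("scene")[:,:,::-1]
cv2.imwrite("pics/fin.png",a)
b=cv2.imread("pics/scene0.png");d=np.hstack([b[140:275,145:320],a[140:275,145:320]])
cv2.imwrite("pics/cmp.png",cv2.resize(d,None,fx=2.2,fy=2.2,interpolation=cv2.INTER_CUBIC))
a=ctrl.get_image("top")[:,:,::-1];b=cv2.imread("pics/top0.png");d=np.hstack([b[60:290,180:340],a[60:290,180:340]])
cv2.imwrite("pics/cmpt.png",cv2.resize(d,None,fx=2.4,fy=2.4,interpolation=cv2.INTER_CUBIC))
E
```

```text
15.95 [0.61437411 0.16398103 0.21803075] [0.05734303 0.22822154 0.2318314 ] 0.0066685771658625765 0.0021653916143121515
```

View pics/cmp.png

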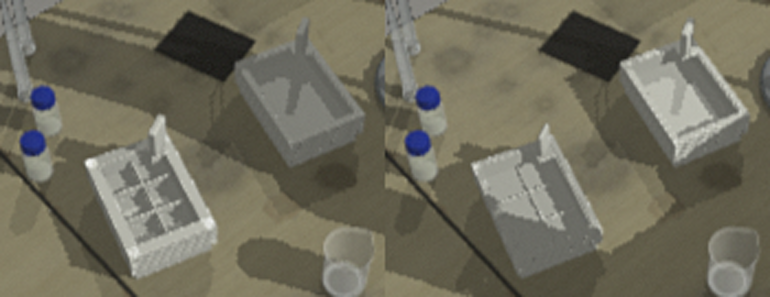

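View pics/cmpt.png

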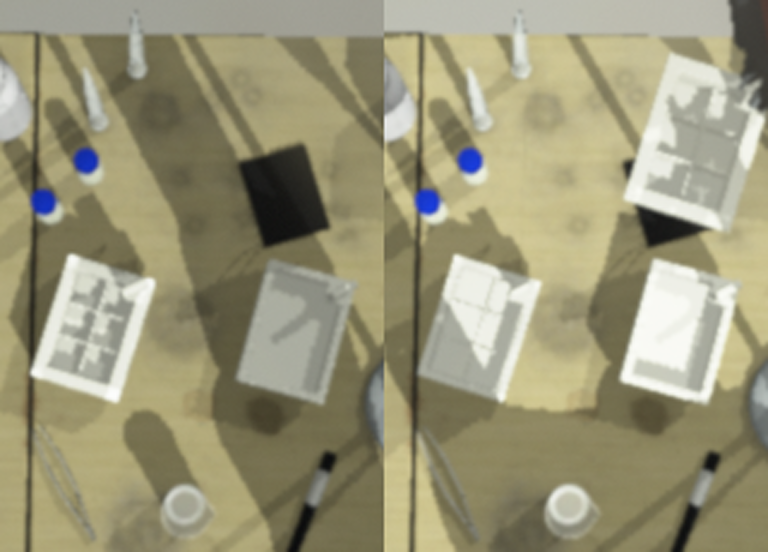

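The comparison pictures show the stack standing where it was. The plain stack, vials and beaker haven't moved, and the tray is held still over the mat.

```bash
python3 -c "
from station import ctrl
print(ctrl.finish_job()); print(ctrl.get_obs()['t'])"
```

```text
the job is handed in; nothing more can be done
None
the job is handed in; nothing more can be done
```

I took the top six-compartment tray by its rib and tipped it about 20° about the far corner, so the rib corner came up first. The snaps let go with about 3 N or less in the readings between moves. I then lifted it clear, levelled it and held it over the mat, and handed the job in at about 16 s, still gripping it at 70 N.

**Position:** The last measurement of the tray centre was (0.578, 0.208), against the mat centre at (0.5785, 0.206). I then shifted it 2 mm in y to close that gap. Its height is about 0.20 m.

**Level:** The corner measurement suggested the tray drooped 1–2° at the far corner, which is within what the measurement can resolve. I corrected it by 0.8° and did not re-measure the tilt or position afterwards, so about 1° of tilt may remain.

**The rest:** Before-and-after pictures show the remaining stack, the other stack, the vials and the beaker where they were. The forearm ends above the pipette stand with no contact seen. I estimated the clearance at about 6 cm from the arm geometry, not from a direct measurement.

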